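Find the loose hatch and push it open

TASK

Three of the four hatches on the test housing are blocked from below and one is free: press lightly with closed fingertips on one half of each hatch in turn until you find the one that rocks, then push that half down until the hatch stands wide open, at about 45 degrees, and leave it so. Only press and push; grasp and lift nothing, never press hard, and leave the tube stubs and other loose things where they are. Finish clear of everything.

Things in the scene. Friction and masses are not known exactly. Their poses are not given: they have to be found in the camera images.
- housing: grey sheet-metal test housing fixed to the table, 250 (x) x 460 (y) x 100 mm high. Origin: centre of its underside; x across its depth, away from the robot, y along its width, to the left. In its top, in one row along y, 107 mm apart, are four identical drilled hatches over separate bays (146 x 94 mm, 80 mm deep when empty). Three bays, any of them, are packed full; one is empty
- hatch1_mid (a point): middle of the top face of the leftmost (seen from the robot, largest y at zero yaw) hatch, on its pivot line; turns with the hatch (x along its 140 mm length, z out of its top face). Each hatch is an aluminium plate 140 (housing x) x 88 (y) x 5 mm, its top flush with the housing top, on a see-saw pivot along y through its middle
- hatch1 (a joint): tilt of the leftmost (seen from the robot, largest y at zero yaw) hatch, rad: 0 flush, positive with the robot-side half (housing -x) down, negative with the far half down, stops at +-0.95. If free it turns against friction of 0.1 N m (about 2 N at 50 mm from the pivot) and stays where it is left; if blocked it gives under 0.04 in a light press (up to 15 N) and meets a firm springy stop
- hatch2_mid (a point): middle of the top face of the second from left hatch, on its pivot line; turns with the hatch (x along its 140 mm length, z out of its top face). The two halves are alike: either can be pushed down, the other then rises; pressed on the pivot line it does not move
- hatch2 (a joint): tilt of the second from left hatch, rad: 0 flush, positive with the robot-side half (housing -x) down, negative with the far half down, stops at +-0.95. If free it turns against friction of 0.1 N m (about 2 N at 50 mm from the pivot) and stays where it is left; if blocked it gives under 0.04 in a light press (up to 15 N) and meets a firm springy stop
- hatch3_mid (a point): middle of the top face of the third from left hatch, on its pivot line; turns with the hatch (x along its 140 mm length, z out of its top face). A blocked hatch gives at most about 2 mm (0.04 rad) under a light press
- hatch3 (a joint): tilt of the third from left hatch, rad: 0 flush, positive with the robot-side half (housing -x) down, negative with the far half down, stops at +-0.95. If free it turns against friction of 0.1 N m (about 2 N at 50 mm from the pivot) and stays where it is left; if blocked it gives under 0.04 in a light press (up to 15 N) and meets a firm springy stop
- hatch4_mid (a point): middle of the top face of the rightmost hatch, on its pivot line; turns with the hatch (x along its 140 mm length, z out of its top face). Which hatch is free changes every time
- hatch4 (a joint): tilt of the rightmost hatch, rad: 0 flush, positive with the robot-side half (housing -x) down, negative with the far half down, stops at +-0.95. If free it turns against friction of 0.1 N m (about 2 N at 50 mm from the pivot) and stays where it is left; if blocked it gives under 0.04 in a light press (up to 15 N) and meets a firm springy stop
- stub_a: copper tube stub standing on the far rim of the housing top, 22 mm diameter, 55 mm high; bystander, to be left alone. Origin: centre of its underside
- stub_b: brass tube stub standing on the far rim of the housing top, 22 mm diameter, 40 mm high; bystander, to be left alone. Origin: centre of its underside
- plug: black rubber plug standing on the near rim of the housing top, 24 mm diameter, 18 mm high; bystander, to be left alone. Origin: centre of its underside
- nut: steel hexagon nut lying on the near rim of the housing top, 24 mm wide, 11 mm high; bystander, to be left alone. Origin: centre of its underside
- tub: grey tub of rubber plugs on the table, 150 x 110 x 60 mm; bystander, to be left alone. Origin: centre of its underside
- mallet: hammer lying on the table, about 260 mm long; bystander, to be left alone. Origin: centre of its underside
- spray: white plastic bottle on the table, 60 mm diameter, 160 mm high; bystander, to be left alone. Origin: centre of its underside

How it is judged:
On the way, in this order (a step that is already met when the one before it is completed fails the run):
1. the free hatch rocks under a press ((value of joint any of hatch1, hatch2, hatch3, hatch4 above 0.08 rad or value of joint any of hatch1, hatch2, hatch3, hatch4 below -0.08 rad)).
2. the free hatch is pushed wide open ((value of joint any of hatch1, hatch2, hatch3, hatch4 above 0.6 rad or value of joint any of hatch1, hatch2, hatch3, hatch4 below -0.6 rad)), for 0.1 s.
At the end, for the whole second after the job is handed in: one hatch stands open, tilted by more than 0.6 rad (35 degrees) either way, at rest; every bystander is within 30 mm of where it began ((value of joint any of hatch1, hatch2, hatch3, hatch4 above 0.6 rad or value of joint any of hatch1, hatch2, hatch3, hatch4 below -0.6 rad) and velocity of joint hatch1 between -0.05 and 0.05 rad/s and velocity of joint hatch2 between -0.05 and 0.05 rad/s and velocity of joint hatch3 between -0.05 and 0.05 rad/s and velocity of joint hatch4 between -0.05 and 0.05 rad/s and distance of each of stub_a, stub_b, plug, nut, tub, mallet, spray from where it was at the start of the episode below 0.03 m); the robot touches nothing.
It fails at once if the housing or a hatch is pressed with more than 60 N (contact force between any of the fingers, the arm and housing above 60 N).
It fails at once if a bystander is moved, lifted or knocked by more than 30 mm (distance of any of stub_a, stub_b, plug, nut, tub, mallet, spray from where it was at the start of the episode above 0.03 m).
It also fails if it takes over 54 s, if anything falls off the work surface, if the arm or the gripper's body presses on something with over 40 N, if the wrist force passes 120 N, or if a joint passes its speed limit or range.

ROBOT

A 6-joint arm with a two-finger parallel gripper is mounted at the origin on the work surface. World frame = base frame: x ahead of the robot, y to its left, z up, the work surface at z = 0. Lengths are in m, angles in rad, forces in N, time in s.
With the tool pointing down it reaches from about 0.25 to 0.775 m from the base axis. Payload 4 kg.
Tool frame: the origin (TCP) lies between the finger pads; the fingertips stand 14 mm ahead of it and the grasp point (between the pads) lies 5 mm behind it; z points along the fingers, y is the line along which they close (so a half turn about z gives the same grasp; the last joint's range is limited). The gripper opens to 94 mm and grips with 3 to 60 N. Pads are 16 mm wide; open, the fingers measure 119 mm over their backs; the gripper's body (75 mm by 177 mm) begins 78 mm behind the grasp point.
Start: joints at [-1.357, 0.087, 1.371, -0, 1.684, -0.103], TCP at [0.171, -0.523, 0.22] pointing down, gripper open.
Joint ranges: [-3.1, 3.1], [-0.76, 2.03], [0.27, 2.55], [-1.08, 4.22], [0.17, 2.65], [-2.57, 2.57]. Speed limits (rad/s): [2.79, 2.79, 3.14, 3.14, 3.14, 3.14].

INTERFACE

Orientations are given as [roll, pitch, yaw] about the fixed x, y, z axes, in that order (R = Rz(yaw) Ry(pitch) Rx(roll)).
In Python, from bench import robot, snapshot gives the robot as it stands.
- The arm moves only by the tool carry_out, never from a script. Its argument "motion" is text: rows parted by semicolons, each of 4 numbers parted by spaces: the shift along the tool's x, y, z each as a share of 0.15 m, from -1 to 1, then the turn about the tool's z as a share of 180 degrees, from -1 to 1. A call has exactly 8 rows; each row is the pose to reach, as a shift and turn from the pose commanded when the call began, along the tool's axes at that moment, turning the shorter way round; what a row does not reach only later rows make up. A row lasts 1/10 s, in which the tool goes at most 50 mm and 8.59 degrees, less where a joint would pass 70% of its speed; a pose out of reach is approached as far as the arm can. A call with a number of a shift or a turn outside -1 to 1 is refused whole. A call with a gripper value outside its range is refused whole. "grip" is the opening, from -1 (shut) to 1 (fully open), set as the call begins (left out, the last holds). The fingers move at their own pace and stop on an object; the grip force is fixed at half the most. Time passes only in rows, so rows that repeat a pose let the fingers close, or fill a call up. It gives the time, the measured TCP pose, the force, the opening and the grip force at its end, in the units of the state.
- robot.get_obs(): the state, without advancing time (a new reading comes with each control period).
- snapshot(name): name is "side" or "top"; returns a dict with "image" (480x640x3 uint8, red, green, blue), "fx", "fy", "cx", "cy" (pixels), "distortion" ([k1, k2, p1, p2, k3] as OpenCV has them; the pictures are not rectified), "pose" (4x4, takes a point from camera to world coordinates). Camera axes: x right, y up, looking along -z (the intrinsics and any distortion apply to the point x, -y, -z); pixel columns grow to the right and rows downward; lengths in m; the calibration is good to about 2 mm. A picture is of the moment at which its call begins. There is no depth.
- robot.close_job(): hands the job in; it is judged then, once.
The state is a dict: "time": time; "joint_positions": joint angles; "qvel": joint speeds; "joint_torque": joint torques, N m; "tool_pos": TCP position; "ee_rot": TCP orientation; "wrist_force": force on the tool from outside, world axes, zero at the start; "wrist_torque": the same for the moment, N m; "width": finger opening in m; "finger_force": force on a finger pad.
Only numpy, scipy, OpenCV 4.12 (cv2) and the standard library are available. Lean on these libraries where they do the work, as an engineer would, in place of code of your own. Each camera call takes 0.05 s, during which the arm holds its last target. There are 200 camera calls.

## Working session

There is one attempt and no reset: what is moved stays moved. The work goes in short steps, Python scripts to look and compute and a tool call to move; the robot and the scene stay as the last step left them, time stands still between calls to the robot, and variables do not carry over. Pictures are saved under pics/ and viewed, at most 10 in all, crops included, and the job is handed in when it is done.

Besides the shell and the picture viewer there is one more tool, called after "Call:" by a JSON object that holds its "name" and its "arguments". carry_out: Moves the arm, as the interface text tells. Shift numbers are shares of 0.15 m and turn numbers shares of 180 degrees, none past 1 either way. Its arguments: {"type":"object","properties":{"motion":{"type":"string"},"grip":{"type":"number"}},"required":["motion"]}

```bash
mkdir -p pics; python3 - <<'E'
from bench import robot, snapshot
import cv2,pickle
o=robot.get_obs();print({k:o[k] for k in("time","tool_pos","ee_rot","wrist_force","width")})
d={}
for n in("top","side"):
    s=snapshot(n);d[n]=s;cv2.imwrite(f"pics/{n}0.png",s["image"][:,:,::-1]);print(n,s["fx"],s["cx"],s["cy"],s["distortion"],s["pose"])
pickle.dump(d,open("s0.pkl","wb"))
E
```

```text
{'time': 0.0, 'tool_pos': array([ 0.17124001, -0.52211698,  0.21832382]), 'ee_rot': array([-3.13940574e+00, -2.38334054e-04,  3.16812670e-01]), 'wrist_force': array([ 0.6082809 ,  0.25763368, -0.81786168]), 'width': 0.0939129118624424}
top 595.1031946519635 317.40134841812375 228.91118804657822 [-0.07486052  0.          0.          0.          0.        ] [[-0.00286784  0.99401217 -0.10923182  0.38257494]
 [-0.99998186 -0.00342924 -0.00495201 -0.00173836]
 [-0.00529694  0.10921564  0.99400397  1.72723833]
 [ 0.          0.          0.          1.        ]]
side 568.2861973306375 315.1047528436627 244.5293631709177 [-0.02316448  0.          0.          0.          0.        ] [[-0.82370842  0.30392255 -0.47868102 -0.16089581]
 [-0.5669682  -0.45216099  0.68854738  1.01824523]
 [-0.00717581  0.8385592   0.54476324  0.89512171]
 [ 0.          0.          0.          1.        ]]
```

View pics/top0.png

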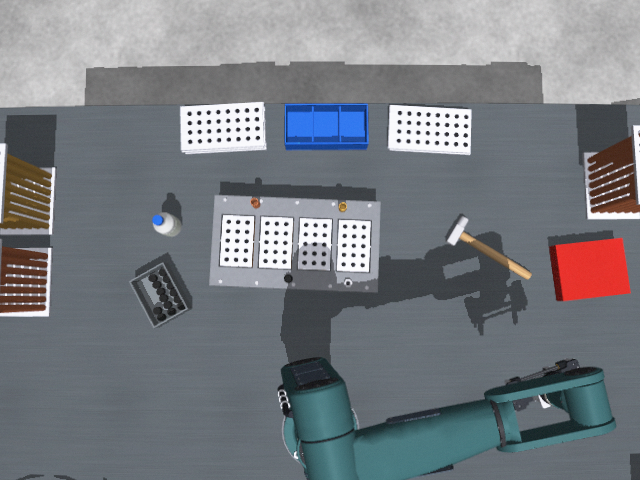

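View pics/side0.png

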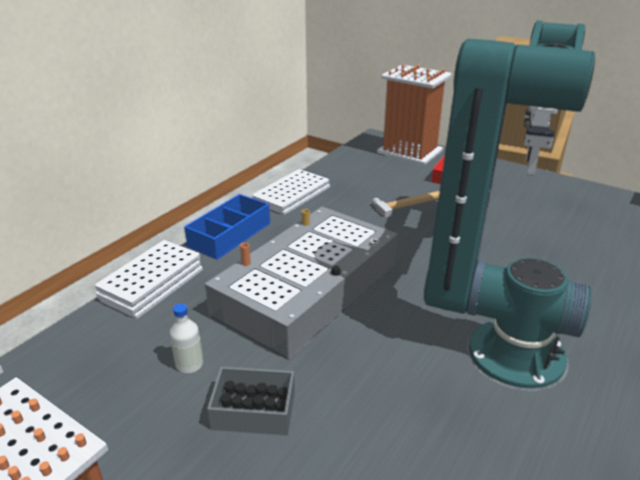

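The top view shows the hatches at about (237,241), (276,243), (315,245) and (353,246). The stubs are at (256,203) and (342,207), the plug at (288,278) and the nut at (348,283). Next I cast rays onto z = 0.1.

```bash
cat > h.py <<'E'
import cv2,numpy as np
def ray(s,uv,z):
    K=np.array([[s["fx"],0,s["cx"]],[0,s["fy"],s["cy"]],[0,0,1.]])
    p=cv2.undistortPoints(np.array(uv,float).reshape(-1,1,2),K,np.array(s["distortion"])).reshape(-1,2)
    d=np.c_[p[:,0],-p[:,1],-np.ones(len(p))]@s["pose"][:3,:3].T
    c=s["pose"][:3,3]
    return c+d*((z-c[2])/d[:,2])[:,None]
E
python3 - <<'E'
import pickle,cv2,numpy as np
from h import ray
s=pickle.load(open("s0.pkl","rb"))["top"];im=s["image"]
m=(im.min(2)>215).astype(np.uint8);m=cv2.morphologyEx(m,cv2.MORPH_CLOSE,np.ones((7,7)))
m[:205]=0;m[280:]=0;m[:,:215]=0;m[:,375:]=0
for c in cv2.findContours(m,0,2)[0]:
    if cv2.contourArea(c)<300: continue
    r=cv2.minAreaRect(c);b=cv2.boxPoints(r);w=ray(s,b,.1);print(r,w.mean(0).round(4),w[:,:2].round(3).tolist())
print(ray(s,[(237,241),(276,243),(315,245),(353,246)],.1).round(3))
print(ray(s,[(256,203),(342,207),(288,278),(348,283)],.11).round(3))
E
```

```text
((353.7899169921875, 245.2515869140625), (32.45404815673828, 50.479637145996094), 2.2906100749969482) [ 0.5163 -0.0933  0.1   ] [[0.449, -0.046], [0.588, -0.052], [0.584, -0.141], [0.445, -0.134]]
((275.4800720214844, 241.97830200195312), (109.69648742675781, 50.372955322265625), 2.38594388961792) [0.526 0.122 0.1  ] [[0.463, 0.275], [0.602, 0.271], [0.588, -0.032], [0.45, -0.026]]
[[ 0.529  0.228  0.1  ]
 [ 0.523  0.12   0.1  ]
 [ 0.517  0.013  0.1  ]
 [ 0.514 -0.091  0.1  ]]
[[ 0.633  0.175  0.11 ]
 [ 0.621 -0.061  0.11 ]
 [ 0.427  0.086  0.11 ]
 [ 0.413 -0.076  0.11 ]]
```

Call:
{"name": "carry_out", "arguments": {"motion": "0.3 -0.23 0 0.04;0.6 -0.46 0 0.08;0.93 -0.7 0 0.115;0.93 -0.7 0 0.115;0.93 -0.7 0 0.115;0.93 -0.7 0 0.115;0.93 -0.7 0 0.115;0.93 -0.7 0 0.115", "grip": -1}}

```text
time: 0.9
tool_pos: [0.2704, -0.3803, 0.2192]
ee_rot: [-3.141, 0.001, -0.046]
wrist_force: [-0.1, -0.3, 0.1]
width: 0.0334
finger_force: 0.0
```

Call:
{"name": "carry_out", "arguments": {"motion": "0.15 -0.25 0 0;0.3 -0.5 0 0;0.45 -0.75 0 0;0.62 -0.99 0 0;0.62 -0.99 0 0;0.62 -0.99 0 0;0.62 -0.99 0 0;0.62 -0.99 0 0"}}

```text
time: 1.7
tool_pos: [0.3699, -0.2366, 0.2193]
ee_rot: [3.141, 0.0, -0.047]
wrist_force: [0.3, -0.4, 0.1]
width: 0.0003
finger_force: 0.0
```

Call:
{"name": "carry_out", "arguments": {"motion": "0.15 -0.25 0 0;0.3 -0.5 0 0;0.45 -0.75 0 0;0.62 -0.99 0 0;0.62 -0.99 0.3 0;0.62 -0.99 0.5 0;0.62 -0.99 0.5 0;0.62 -0.99 0.5 0"}}

```text
time: 2.5
tool_pos: [0.47, -0.092, 0.1446]
ee_rot: [-3.142, 0.001, -0.046]
wrist_force: [1.3, -0.5, 0.5]
width: 0.0005
finger_force: 0.0
```

Call:
{"name": "carry_out", "arguments": {"motion": "0 0 0.08 0;0 0 0.14 0;0 0 0.16 0;0 0 0.17 0;0 0 0.18 0;0 0 0.19 0;0 0 0.19 0;0 0 0.19 0"}}

```text
time: 3.3
tool_pos: [0.4703, -0.091, 0.1161]
ee_rot: [3.141, -0.0, -0.044]
wrist_force: [-0.7, -0.6, 0.1]
width: 0.0006
finger_force: 0.0
```

Call:
{"name": "carry_out", "arguments": {"motion": "0 0 0.005 0;0 0 0.01 0;0 0 0.015 0;0 0 0.02 0;0 0 0.02 0;0 0 0.02 0;0 0 0.02 0;0 0 0.02 0"}}

```text
time: 4.1
tool_pos: [0.4703, -0.091, 0.1136]
ee_rot: [3.141, -0.0, -0.044]
wrist_force: [-2.6, 0.7, 5.2]
width: 0.0012
finger_force: 2.7
```

Call:
{"name": "carry_out", "arguments": {"motion": "0 0 0.003 0;0 0 0.006 0;0 0 0.01 0;0 0 0.01 0;0 0 0.01 0;0 0 0.01 0;0 0 0.01 0;0 0 0.01 0"}}

```text
time: 4.9
tool_pos: [0.4703, -0.091, 0.1133]
ee_rot: [3.141, -0.001, -0.044]
wrist_force: [-4.0, 0.5, 10.6]
width: 0.0004
finger_force: 5.0
```

Call:
{"name": "carry_out", "arguments": {"motion": "0 0 -0.17 0;0 -0.25 -0.17 0;0 -0.5 -0.17 0;0 -0.71 -0.17 0;0 -0.71 -0.17 0;0 -0.71 -0.1 0;0 -0.71 -0.05 0;0 -0.71 -0.05 0"}}

```text
time: 5.7
tool_pos: [0.4736, 0.0145, 0.1166]
ee_rot: [3.141, 0.004, -0.046]
wrist_force: [-0.7, 0.4, -0.1]
width: 0.0008
finger_force: 0.0
```

Call:
{"name": "carry_out", "arguments": {"motion": "0 0 0.01 0;0 0 0.02 0;0 0 0.03 0;0 0 0.035 0;0 0 0.04 0;0 0 0.045 0;0 0 0.045 0;0 0 0.045 0"}}

```text
time: 6.5
tool_pos: [0.4751, 0.0151, 0.1125]
ee_rot: [3.141, -0.001, -0.045]
wrist_force: [-0.5, -1.4, 2.8]
width: 0.0002
finger_force: 1.3
```

Call:
{"name": "carry_out", "arguments": {"motion": "0 0 0.003 0;0 0 0.006 0;0 0 0.01 0;0 0 0.01 0;0 0 0.01 0;0 0 0.01 0;0 0 0.01 0;0 0 0.01 0"}}

```text
time: 7.3
tool_pos: [0.475, 0.0155, 0.1107]
ee_rot: [-3.141, -0.0, -0.044]
wrist_force: [0.1, -0.6, 2.1]
width: 0.0003
finger_force: 0.9
```

Hatch 3 gives way at about 2 N, so it is the free one. I'll push on.

Call:
{"name": "carry_out", "arguments": {"motion": "0 0 0.015 0;0 0 0.03 0;0 0 0.045 0;0 0 0.06 0;0 0 0.075 0;0 0 0.09 0;0 0 0.1 0;0 0 0.1 0"}}

```text
time: 8.1
tool_pos: [0.4744, 0.0156, 0.0951]
ee_rot: [-3.141, 0.001, -0.044]
wrist_force: [0.6, 0.6, 1.5]
width: 0.0006
finger_force: 0.8
```

Call:
{"name": "carry_out", "arguments": {"motion": "0 0 0.015 0;0 0 0.03 0;0 0 0.045 0;0 0 0.06 0;0 0 0.075 0;0 0 0.09 0;0 0 0.1 0;0 0 0.1 0"}}

```text
time: 8.9
tool_pos: [0.4744, 0.0154, 0.0801]
ee_rot: [3.141, 0.002, -0.045]
wrist_force: [0.1, -0.2, 1.0]
width: 0.0003
finger_force: 0.6
```

```bash
python3 - <<'E'
from bench import snapshot
import cv2
a=snapshot("side")["image"][190:350,200:420,::-1]
cv2.imwrite("pics/side1.png",cv2.resize(a,None,fx=3,fy=3))
E
```

```text
(no output)
```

View pics/side1.png

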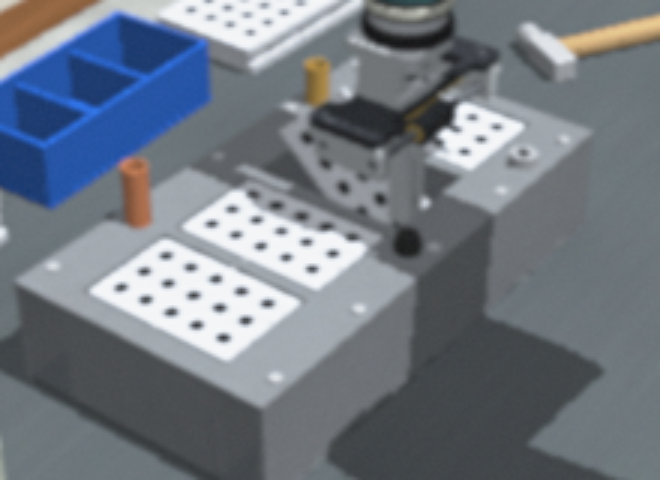

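The crop shows hatch 3 tilted by roughly 40°, with its far edge raised (at about (285,130) in the crop) and the stubs, plug and nut where they were. I'll push 5 mm more for margin, then withdraw upward.

Call:
{"name": "carry_out", "arguments": {"motion": "0 0 0.01 0;0 0 0.02 0;0 0 0.03 0;0 0 0.035 0;0 0 0.035 0;0 0 0.035 0;0 0 0.035 0;0 0 0.035 0"}}

```text
time: 9.75
tool_pos: [0.4748, 0.0154, 0.0753]
ee_rot: [3.142, 0.0, -0.044]
wrist_force: [-0.4, 0.5, 0.5]
width: 0.0002
finger_force: 0.6
```

Call:
{"name": "carry_out", "arguments": {"motion": "0 0 -0.05 0;0 0 -0.15 0;0 0 -0.3 0;0 0 -0.5 0;0 0 -0.7 0;0 0 -0.9 0;0 0 -1 0;0 0 -1 0"}}

```text
time: 10.55
tool_pos: [0.4762, 0.0153, 0.2281]
ee_rot: [3.141, -0.005, -0.044]
wrist_force: [0.3, 0.0, -0.9]
width: 0.0005
finger_force: 0.0
```

Call:
{"name": "carry_out", "arguments": {"motion": "-0.2 0 0 0;-0.4 0.2 0 0;-0.6 0.5 0 0;-0.6 0.8 0 0;-0.6 1 0 0;-0.6 1 0 0;-0.6 1 0 0;-0.6 1 0 0"}}

```text
time: 11.35
tool_pos: [0.3782, -0.1294, 0.2244]
ee_rot: [-3.14, 0.002, -0.043]
wrist_force: [-0.0, 0.3, 0.2]
width: 0.0004
finger_force: 0.0
```

```bash
python3 - <<'E'
from bench import snapshot
import cv2
a=snapshot("side")["image"][190:350,200:420,::-1]
cv2.imwrite("pics/side2.png",cv2.resize(a,None,fx=3,fy=3))
E
```

```text
(no output)
```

View pics/side2.png

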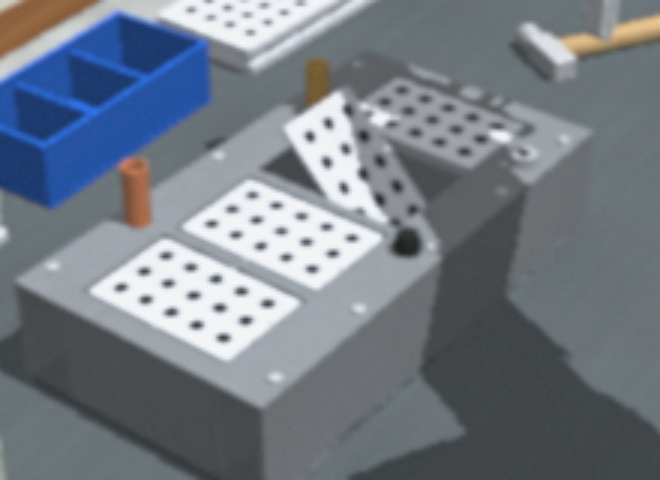

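The crop shows hatch 3 standing steeply open, with its raised edge at about (283,127)–(343,90). The bystanders are in place and the arm is clear. The fingertips went 39 mm down at 39–47 mm from the pivot, which gives at least 0.65 rad.

```bash
python3 -c "
from bench import robot
print(robot.close_job())"
```

```text
the job is handed in; nothing more can be done
None
```

The third hatch from the left was the free one: I pushed its robot-side half down to an estimated 0.7–0.8 rad (about 45°), left it open with the bystanders undisturbed and the arm clear, and handed the job in; no verdict came back.

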